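# Lay out the night tray

## Task

Set the bed tray for the night: stand the egg cup midway between the clock and the tumbler, stand the amber pill bottle directly behind the egg cup with about a finger's breadth between them, lay the red whistle on the tray directly in front of the clock's face, and lay the magnifier on top of the notebook, centred and lengthwise along it. Front and behind are along the tray: the clock faces the front, which is the side of the robot. Leave everything else where it is.

Things in the scene. Friction and masses are not known exactly. Their poses are not given: they have to be found in the camera images.
- tray: Light wooden bed tray, 280 (x) x 360 (y) mm, fixed. Origin: centre of its underside; x points to its back (away from the robot, within 0.2 rad of world x), y to its left, z up. Floor's top at z = 8. Rims 8 mm thick: front and back rise to z = 26, the two ends to z = 42. Clock and tumbler stand on it at x = 30, y = +115 and -115, either one on either side
- clock: Round mustard-yellow alarm clock with white dial, 36 deep (x) x 64 wide x 72 mm high, standing on the tray. Origin: centre of its underside; its face looks along its -x, squarely to the tray's front. Loose, 220 g
- tumbler: Empty green glass tumbler, 64 mm diameter, 85 mm high, standing upright on the tray. Origin: centre of its underside; z up. Loose, 240 g
- notebook: Closed blue hardback notebook with a black band, 95 (x) x 130 (y) x 12 mm thick, lying flat on the tray's front half between the ends; origin: centre of its underside; its length runs along its y (within 0.05 rad of the tray's y). Loose, 200 g
- egg_cup: White ceramic egg cup, 62 mm high, bowl 48 mm diameter at the rim and 44 mm at z = 36, foot 39 mm diameter, empty, standing upright on the shelf. Origin: centre of its underside; z up. 60 g
- amber_bottle: Closed amber pill bottle with white cap and paper label, 40 mm diameter, 75 mm high, standing upright on the shelf. Origin: centre of its underside; z up. 55 g
- whistle: Red plastic whistle lying on its side on the shelf, about 53 long (x) x 25 wide (y) x 19 mm high. Origin: underside, near the middle; the round chamber (25 mm diameter, its axis along z) is centred at x = -10, the mouthpiece runs to x = +30 along the y = +2.5 to +12.5 side. 20 g
- magnifier: Magnifier lying flat on the shelf, 110 mm long: steel ring of 52 mm diameter, 10 mm high with a glass lens, centred at x = +29; black handle 12 wide x 12 mm high from x = -55 to -3. Origin: underside, at the middle of its length; x points from handle to lens. 60 g
- tweezers: Steel tweezers, 103 mm long (x), 14 mm wide, 8 mm high, lying on the shelf; origin: underside, middle of the length. Not part of the job, stay where they are
- cream_jar: White jar with blue lid, 52 mm diameter, 42 mm high, standing on the shelf; origin: centre of its underside. Not part of the job, stays where it is

How it is judged:
At the end, for the whole second after the job is handed in: All released, at rest, flat or upright: egg cup within 15 mm of midway; bottle behind it, 47-85 mm centre to centre, within 18 mm of the tray's middle line; whistle on the tray floor 40-130 mm before the clock's origin, within 20 mm sideways; magnifier on the notebook within 15 mm and 0.2 rad (x of egg_cup in the frame of tray between 0.015 and 0.045 m and y of egg_cup in the frame of tray between -0.015 and 0.015 m and height (world z) of each of egg_cup, amber_bottle, whistle below 0.012 m and angle between each of egg_cup, amber_bottle, magnifier's own z axis and vertical below 0.1 rad and linear speed of each of egg_cup, amber_bottle, whistle, magnifier below 0.02 m/s and horizontal distance between amber_bottle and egg_cup between 0.047 and 0.085 m and x of amber_bottle in the frame of tray above 0.06 m and y of amber_bottle in the frame of tray between -0.018 and 0.018 m and x of whistle in the frame of clock between -0.13 and -0.04 m and y of whistle in the frame of clock between -0.02 and 0.02 m and height (world z) of whistle above 0.004 m and angle between whistle's own z axis and vertical below 0.15 rad and horizontal distance between magnifier and notebook below 0.015 m and angle between the x axis of magnifier and the y axis of notebook, either way round below 0.2 rad and z of magnifier in the frame of notebook between 0.009 and 0.016 m); the robot touches nothing.
It fails at once if the clock is shifted by more than 12 mm or knocked over (distance of clock from where it was at the start of the episode above 0.012 m).
It fails at once if the tumbler is shifted by more than 12 mm or knocked over (distance of tumbler from where it was at the start of the episode above 0.012 m).
It fails at once if the notebook is shifted by more than 12 mm (distance of notebook from where it was at the start of the episode above 0.012 m).
It fails at once if the tweezers are shifted by more than 12 mm (distance of tweezers from where it was at the start of the episode above 0.012 m).
It fails at once if the cream jar is shifted by more than 12 mm (distance of cream_jar from where it was at the start of the episode above 0.012 m).
It also fails if it takes over 106 s, if anything falls off the work surface, if the arm or the gripper's body presses on something with over 40 N, if the wrist force passes 120 N, or if a joint passes its speed limit or range.

## Robot

A 6-joint arm with a two-finger parallel gripper is mounted at the origin on the work surface. World frame = base frame: x ahead of the robot, y to its left, z up, the work surface at z = 0. Lengths are in m, angles in rad, forces in N, time in s.
With the tool pointing down it reaches from about 0.325 to 0.75 m from the base axis. Payload 7.6 kg.
Tool frame: the origin (TCP) lies at the very end of the fingers, on their centre line; the grasp point (between the pads) lies arm.grip_depth behind it (arm.grip_depth is the distance from the TCP to the grasp point, in m); z points along the fingers, y is the line along which they close (so a half turn about z gives the same grasp; the last joint's range is limited). The gripper opens to 85 mm and grips with 20 to 120 N. Pads are 22 mm wide; open, the fingers measure 114 mm over their backs; the gripper's body (76 mm by 85 mm) begins 54 mm behind the grasp point. The pads swing forward as they close: fully open they stand 13 mm farther back than shut.
Start: joints at [1.035, 0.052, 1.401, -0, 1.689, -0.07], TCP at [0.236, 0.469, 0.231] pointing down, gripper open.
Joint ranges: [-2.9, 2.9], [-0.91, 2.17], [0.12, 2.37], [-1.06, 4.2], [0.26, 2.73], [-2.93, 2.93]. Speed limits (rad/s): [2.57, 2.57, 3.01, 3.14, 3.14, 3.14].

## Interface

Orientations are given as a unit quaternion [w, x, y, z].
In Python, from rig import arm gives the robot as it stands.
- The arm moves only by the tool shift_gripper, called after "Request:" as name(argument=value, ...), one argument or row to a line, values as JSON. Schema: {"type":"object","properties":{"deltas":{"type":"array","items":{"type":"array","prefixItems":[{"type":"number"},{"type":"array","items":{"type":"number"},"minItems":3,"maxItems":3},{"type":"array","items":{"type":"number"},"minItems":3,"maxItems":3}],"minItems":3,"maxItems":3},"minItems":1,"maxItems":10},"only":{"type":"string"},"quiet":{"type":"boolean"},"lines":{"type":"string"}},"required":["deltas"],"additionalProperties":false}. deltas is a list of rows, 1 to 10 of them, each written [opening, [dx, dy, dz], [rx, ry, rz]]: the finger opening in m, then dx, dy, dz in shares of the most that a row can go, 1 being 50 mm, then a rotation vector rx, ry, rz in fractions of the full range, 1 being 4 rad; each row shifts and turns the commanded pose from where the row before left it, along the tool's axes as they then stand; what a row does not reach is not made up. A row lasts 1/10 s, in which the tool goes at most 0.05 m and 0.15 rad, less where a joint would pass 70% of its speed; a pose out of reach is approached as far as the arm can. The fingers move at their own pace and stop on an object; the grip force is fixed at half the most. Time passes only in rows, so rows that do not move let the fingers close. The tool returns the time, the measured TCP pose, the force, the opening and the grip force at its end. only (a regular expression) keeps the lines of the reply that match it, lines (a string "A,B") keeps lines A to B, and quiet returns only ok. No shift or turn number may pass 1 either way. Input that does not fit is refused with a message, and nothing moves.
- arm.read_state(): the state, without advancing time (a new reading comes with each control period).
- arm.get_image(name): name is "scene" or "top" or "wrist"; returns a dict with "frame" (400x640x3 uint8, red, green, blue), "K" (3x3 intrinsics, pixels), "dist" ([k1, k2, p1, p2, k3] as OpenCV has them; the pictures are not rectified), "view" (4x4, takes a point from world to camera coordinates). Camera axes: x right, y down, z forward; pixel columns grow to the right and rows downward; lengths in m; the calibration is good to about 2 mm. A picture is of the moment at which its call begins. There is no depth.
- arm.close_job(): hands the job in; it is judged then, once.
The state is a dict: "time_s": time; "qpos": joint angles; "qd": joint speeds; "joint_torque": joint torques, N m; "tcp_pos": TCP position; "ee_rot": TCP orientation; "force": force on the tool from outside, world axes, zero at the start; "wrist_torque": the same for the moment, N m; "gripper_width": finger opening in m; "grip_force": force on a finger pad.
Only numpy, scipy, OpenCV 4.12 (cv2) and the standard library are available. Lean on these libraries where they do the work, as an engineer would, in place of code of your own. Each camera call takes 0.05 s, during which the arm holds its last target. There are 200 camera calls.

## Working session

There is one attempt and no reset: what is moved stays moved. The work goes in short steps, Python scripts to look and compute and a tool call to move; the robot and the scene stay as the last step left them, time stands still between calls to the robot, and variables do not carry over. Pictures are saved under pics/ and viewed, at most 14 in all, crops included, and the job is handed in when it is done.

```bash
ls; mkdir -p pics
```

Run:
```python
from rig import arm
import cv2
for n in ("scene","top","wrist"):
    d=arm.get_image(n); cv2.imwrite(f"pics/{n}0.png",d["frame"][:,:,::-1]); print(n,d["K"],d["dist"],d["view"])
print(arm.read_state(),arm.grip_depth)
```

```text
pics
rig.py
scene [[493.06433287   0.         323.25319124]
 [  0.         493.06433287 190.8135436 ]
 [  0.           0.           1.        ]] [-0.12579698  0.          0.          0.          0.        ] [[-0.4797346   0.87737838  0.00786688  0.25175157]
 [ 0.74285259  0.41091709 -0.52850465 -0.37459477]
 [-0.46693119 -0.24769804 -0.84889395  1.60176453]
 [ 0.          0.          0.          1.        ]]
top [[366.34274206   0.         322.3902147 ]
 [  0.         366.34274206 198.10069257]
 [  0.           0.           1.        ]] [-0.03976252  0.          0.          0.          0.        ] [[-0.02783817 -0.99953369  0.01254727  0.00233461]
 [-0.98899462  0.02571566 -0.1456995   0.52056025]
 [ 0.1453089  -0.01646519 -0.98924932  0.85342625]
 [ 0.          0.          0.          1.        ]]
wrist [[311.14167004   0.         321.29436407]
 [  0.         311.14167004 199.9888739 ]
 [  0.           0.           1.        ]] [0.00984125 0.         0.         0.         0.        ] [[ 0.44975716  0.89314986 -0.00134997 -0.52577521]
 [ 0.85927844 -0.43228748  0.27343755 -0.03495965]
 [ 0.24363714 -0.12414049 -0.96188881  0.37900104]
 [ 0.          0.          0.          1.        ]]
{'time_s': 0.15, 'qpos': array([ 1.03472236e+00,  5.26851538e-02,  1.40146228e+00,  2.27501319e-05,
        1.68859743e+00, -7.03045725e-02]), 'qd': array([ 0.00028246, -0.0017147 , -0.00242034,  0.00016481, -0.00128206,
        0.00169089]), 'joint_torque': array([ 5.72759673e-04, -3.81949353e+01, -3.60424411e+01, -6.51820051e-05,
        4.59041126e-03,  1.13595073e-05]), 'tcp_pos': array([0.23564794, 0.46890035, 0.23068428]), 'ee_rot': array([-1.82786246e-04,  2.30783971e-01,  9.73004844e-01, -5.46453612e-04]), 'force': array([-0.08730028, -0.08617544, -0.5397731 ]), 'wrist_torque': array([ 0.00041557, -0.01325897, -0.01730722]), 'grip_force': 0.0, 'gripper_width': 0.08540163975131561} 0.0187
```

View pics/top0.png

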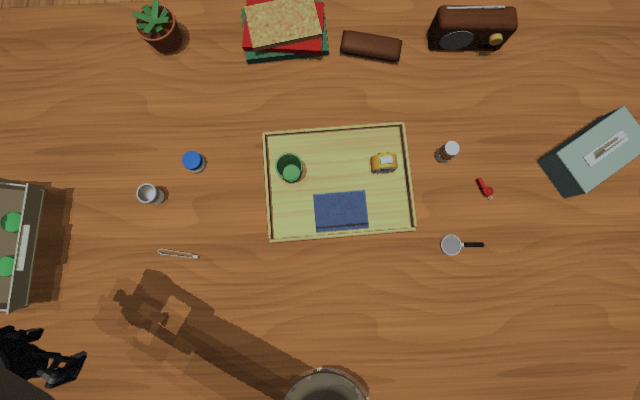

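View pics/scene0.png

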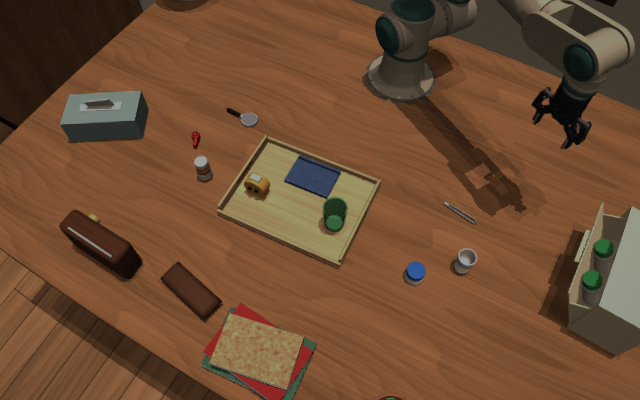

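The top view has +x up and +y left. The tray is around (340,182), the egg cup (150,192), jar (193,162), tweezers (180,254), tumbler (289,168), clock (384,162) and notebook (341,211). The bottle is at (447,152), the whistle at (485,188), and the magnifier at (462,245) with its handle to the right. The scene view shows the same layout.

Create h.py:
```python
import numpy as np, cv2
from scipy.spatial.transform import Rotation as Rn
from rig import arm
def ray(d,uv):
    uv=np.array(uv,float).reshape(-1,1,2)
    p=cv2.undistortPoints(uv,d["K"],d["dist"]).reshape(-1,2)
    R=d["view"][:3,:3]; c=-R.T@d["view"][:3,3]
    return c,np.c_[p,np.ones(len(p))]@R
def onto(d,uv,z):
    c,v=ray(d,uv); return c+v*((z-c[2])/v[:,2])[:,None]
def proj(d,P):
    R=d["view"][:3,:3]
    return cv2.projectPoints(np.array(P,float).reshape(-1,3),cv2.Rodrigues(R)[0],d["view"][:3,3],d["K"],d["dist"])[0].reshape(-1,2)
def blob(d,roi,lo,hi):
    """largest blob of HSV range in roi (x0,y0,x1,y1): contour points in full image"""
    x0,y0,x1,y1=roi
    m=cv2.inRange(cv2.cvtColor(d["frame"],cv2.COLOR_RGB2HSV)[y0:y1,x0:x1],lo,hi)
    cs,_=cv2.findContours(m,cv2.RETR_EXTERNAL,cv2.CHAIN_APPROX_NONE)
    c=max(cs,key=cv2.contourArea); return c.reshape(-1,2)+[x0,y0],cv2.contourArea(c)
def go(x,y,z,yaw=None):
    """shift in tool axes from the measured pose to TCP x,y,z; yaw = world angle of tool y (mod pi), tool down"""
    s=arm.read_state(); q=s["ee_rot"]; R=Rn.from_quat([q[1],q[2],q[3],q[0]])
    t=R.inv().apply(np.array([x,y,z])-s["tcp_pos"])
    out=f"tcp {s['tcp_pos'].round(4)} d_tool {t.round(4)}"
    if yaw is not None:
        ty=R.apply([0,1,0]); cur=np.arctan2(ty[1],ty[0])
        dy=(yaw-cur+np.pi/2)%np.pi-np.pi/2
        yw=cur+dy; Rt=Rn.from_matrix(np.c_[[np.sin(yw),-np.cos(yw),0],[np.cos(yw),np.sin(yw),0],[0,0,-1]])
        out+=f" rotvec {(R.inv()*Rt).as_rotvec().round(4)} q6 {s['qpos'][5]:.2f}"
    print(out)
```

Run:
```python
from h import *
d=arm.get_image("top"); e=arm.get_image("scene")
f=np.hstack([cv2.resize(d["frame"][y0:y0+100,x0:x0+110],None,fx=3.5,fy=3.5,interpolation=cv2.INTER_CUBIC) for x0,y0 in((430,135),)]+[cv2.resize(d["frame"][145:245,125:235],None,fx=3.5,fy=3.5,interpolation=cv2.INTER_CUBIC)])
cv2.imwrite("pics/a1.png",f[:,:,::-1])
f=cv2.resize(d["frame"][115:250,255:425],None,fx=4.4,fy=4.4,interpolation=cv2.INTER_CUBIC)
cv2.imwrite("pics/a2.png",f[:,:,::-1])
hsv=cv2.cvtColor(d["frame"],cv2.COLOR_RGB2HSV)
for n,(u,v) in dict(tray=(330,180),rim=(335,128),wood=(230,200),book=(341,205),cup=(150,190),cap=(453,148),whis=(485,186),ring=(452,245),clock=(384,160),jar=(193,161),tumb=(289,168),handle=(474,245)).items(): print(n,hsv[v,u])
```

```text
tray [ 27  82 171]
rim [ 28  81 164]
wood [ 14 147 154]
book [108 106 118]
cup [ 18   8 163]
cap [ 90   9 176]
whis [  6 176 155]
ring [ 15   4 135]
clock [105  17 183]
jar [107 168 179]
tumb [ 61  86 152]
handle [168  38  34]
```

View pics/a1.png

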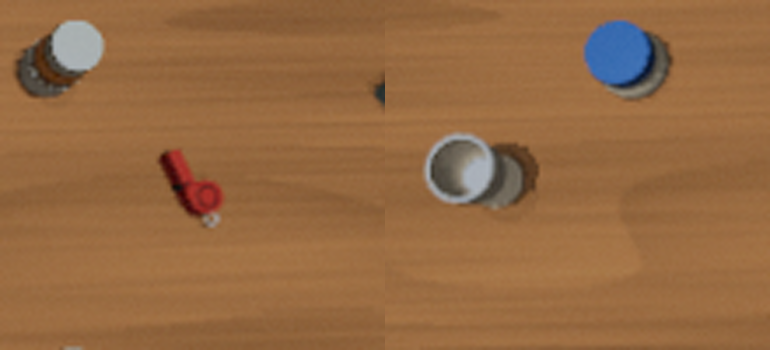

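View pics/a2.png

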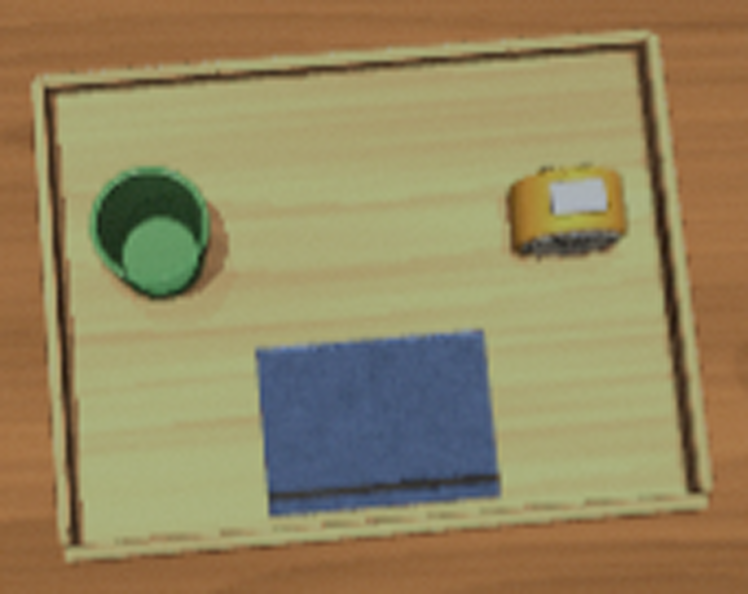

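The crops show the whistle's chamber at about (488.6,191.3) and its mouthpiece end at (479.4,179.9). The egg cup rim is centred near (146,193) and the bottle cap near (452,148). The tray corners are about (264,133), (404,123), (416,230) and (271,242). The clock is on the right end of the tray, facing down (front).

Create m.py:
```python
from h import *
d=arm.get_image("top"); e=arm.get_image("scene")
def rect(P): 
    r=cv2.minAreaRect((P[:,:2]*1000).astype(np.float32)); return r
def circ(name,im,roi,lo,hi,z):
    c,a=blob(im,roi,lo,hi); P=onto(im,c,z); (x,y),r=cv2.minEnclosingCircle((P[:,:2]*1000).astype(np.float32))
    el=cv2.fitEllipse((P[:,:2]*1000).astype(np.float32)); print(name,"enc",round(x,1),round(y,1),"D",round(2*r,1),"ell",np.round(el[0],1),np.round(el[1],1))
c=onto(d,[(263.6,132.7),(403.9,123),(415.9,229.8),(270.5,241.8)],.042)[:,:2]*1000
print("tray corners",c.round(1).tolist(),"centre",c.mean(0).round(1),"sides",np.linalg.norm(c-np.roll(c,-1,0),axis=1).round(1), "yaw",[round(float(np.arctan2(*(v))),3) for v in [(-(c[0]-c[1])[0],(c[0]-c[1])[1]),(-(c[3]-c[2])[0],(c[3]-c[2])[1]),((c[0]-c[3])[1],(c[0]-c[3])[0]),((c[1]-c[2])[1],(c[1]-c[2])[0])]])
for n,im,roi in(("top",d,(300,180,380,240)),("scene",e,(270,140,350,205))):
    b,_=blob(im,roi,(100,60,40),(120,255,255)); print("book",n,rect(onto(im,b,.020)))
circ("cup rim top",d,(130,180,157,206),(0,0,110),(179,60,255),.062)
circ("cap top",d,(435,135,470,165),(60,0,120),(130,60,255),.075)
circ("jar top",d,(175,145,215,180),(100,100,60),(120,255,255),.042)
for n,im,roi in(("top",d,(470,170,500,205)),("scene",e,(183,125,208,152))):
    w,_=blob(im,roi,(170,150,60),(179,255,255)) if 0 else blob(im,roi,(0,150,40),(7,255,255)); P=onto(im,w,.012); print("whistle",n,rect(P),P.mean(0).round(4))
print("whis chamber,mouth",onto(d,[(488.6,191.3),(479.4,179.9)],.019).round(4).tolist())
for n,im,roi in(("top",d,(464,238,492,252)),("scene",e,(220,100,246,124))):
    w,_=blob(im,roi,(0,0,0),(179,255,70)); P=onto(im,w,.008); print("handle",n,rect(P))
circ("ring top",d,(438,232,464,258),(0,0,90),(179,70,255),.008)
circ("ring scene",e,(238,108,262,132),(0,0,90),(179,80,255),.008)
c,_=blob(d,(372,145,400,176),(15,120,60),(26,255,255)); print("clock z=.05",rect(onto(d,c,.05)))
```

```bash
python3 m.py
```

```text
tray corners [[688.1, 130.1], [705.4, -221.9], [436.9, -234.5], [418.0, 114.8]] centre [562.1 -52.9] sides [352.4 268.8 349.8 270.6] yaw [0.049, 0.054, 0.057, 0.047]
book top ((496.6104736328125, -54.837989807128906), (81.15872192382812, 127.66143798828125), 3.411207437515259)
book scene ((489.8704528808594, -53.56890869140625), (97.2804946899414, 129.1284637451172), 3.545093536376953)
cup rim top enc 541.3 409.1 D 47.8 ell [541.3 409. ] [45.6 46.6]
cap top enc 629.1 -325.1 D 35.2 ell [ 629.6 -325.1] [31.9 33.4]
jar top enc 623.3 308.9 D 47.1 ell [623.9 308.7] [43.2 44.8]
whistle top ((542.2371826171875, -423.8363952636719), (55.05529022216797, 28.50812339782715), 41.823387145996094) [ 0.5421 -0.4248  0.012 ]
whistle scene ((540.25, -421.71978759765625), (66.0770263671875, 23.718219757080078), 45.06796646118164) [ 0.5402 -0.4231  0.012 ]
whis chamber,mouth [[0.5297, -0.4327, 0.019], [0.5596, -0.4117, 0.019]]
handle top ((397.7384338378906, -386.8686828613281), (48.69989776611328, 7.466670989990234), 88.1680908203125)
handle scene ((398.9416809082031, -383.94482421875), (56.62491989135742, 16.09161949157715), 86.99659729003906)
ring top enc 398.9 -331.8 D 57.7 ell [ 399.9 -330. ] [50.  53.7]
ring scene enc 396.9 -331.8 D 57.0 ell [ 396.9 -329.5] [48.  53.5]
clock z=.05 ((601.9820556640625, -148.56915283203125), (27.08751678466797, 50.77381134033203), 87.20394897460938)
```

Run:
```python
from h import *
e=arm.get_image("scene")
# cross-check in the second view: where the measured points should appear
for n,P in dict(cup=(.5413,.409,.062),cap=(.6294,-.3251,.075),jar=(.6236,.3088,.042),ring=(.3985,-.330,.008)).items(): print(n,proj(e,P).round(1))
for n,roi,lo,hi in(("cup",(450,244,482,276),(0,0,110),(179,60,255)),("cap",(190,150,215,170),(0,0,120),(179,60,255)),("jar",(400,258,430,278),(100,100,60),(120,255,255))):
    c,a=blob(e,roi,lo,hi); print(n,cv2.boundingRect(c.astype(np.int32)))
go(.5413,.409,.18,1.57)
```

```text
cup [[466.3 257.1]]
cap [[199.7 161.2]]
jar [[414.6 269.7]]
ring [[248. 119.]]
cup (458, 248, 19, 18)
cap (194, 156, 13, 11)
jar (407, 262, 18, 16)Traceback (most recent call last):
  File "<stdin>", line 7, in <module>
  File "h.py", line 28, in go
    yw=cur+dy; Rt=Rn.from_matrix(np.c_[[np.sin(yw),-np.cos(yw),0],[np.cos(yw),np.sin(yw),0],[0,0,-1]])
                  ~~~~~~~~~~~~~~^^^^^^^^^^^^^^^^^^^^^^^^^^^^^^^^^^^^^^^^^^^^^^^^^^^^^^^^^^^^^^^^^^^^^^
  File "scipy/spatial/transform/_rotation.pyx", line 1143, in scipy.spatial.transform._rotation.Rotation.from_matrix
ValueError: Non-positive determinant (left-handed or null coordinate frame) in rotation matrix 0: [[ 9.99999683e-01  7.96326711e-04  0.00000000e+00]
 [-7.96326711e-04  9.99999683e-01  0.00000000e+00]
 [ 0.00000000e+00  0.00000000e+00 -1.00000000e+00]].
```

```bash
sed -i 's/\[np.sin(yw),-np.cos(yw),0\]/[-np.sin(yw),np.cos(yw),0]/' h.py; python3 -c "
from h import *
go(.5413,.409,.18,1.57)"
```

```text
tcp [0.2357 0.4691 0.2312] d_tool [-0.3     0.0836  0.0512] rotvec [-2.00e-04 -1.00e-04 -4.65e-01] q6 -0.07
```

Careful with the scale: shifts go in shares of 50 mm and turns go in shares of 4 rad. That gives: -0.0429 m is -0.858, 0.0119 m is 0.238, -0.15 rad is -0.0375.

Request:
shift_gripper(
  deltas=[
    [0.085, [-0.858, 0.238, 0.146], [0, 0, 0]],
    [0.085, [-0.858, 0.238, 0.146], [0, 0, 0]],
    [0.085, [-0.858, 0.238, 0.146], [0, 0, 0]],
    [0.085, [-0.858, 0.238, 0.146], [0, 0, 0]],
    [0.085, [-0.858, 0.238, 0.146], [0, 0, 0]],
    [0.085, [-0.858, 0.238, 0.146], [0, 0, 0]],
    [0.085, [-0.858, 0.238, 0.146], [0, 0, 0]],
    [0.085, [0, 0, 0], [0, 0, -0.0375]],
    [0.085, [0, 0, 0], [0, 0, -0.0375]],
    [0.085, [0, 0, 0], [0, 0, -0.0375]],
  ],
)

```text
time_s: 1.4
tcp_pos: [0.5419, 0.4083, 0.1795]
ee_rot: [-0.0, 0.005, 1.0, -0.0]
force: [0.3, -0.6, 0.1]
gripper_width: 0.085
grip_force: 0.0
```

Run:
```python
from h import *
d=arm.get_image("wrist"); cv2.imwrite("pics/w1.png",d["frame"][:,:,::-1])
print(proj(d,[(.5413,.409,.062),(.5413,.409,0)]).round(1))
go(.5413,.409,.017,1.57)
```

```text
[[320.6 193.8]
 [320.7 178.9]]
tcp [0.5417 0.4085 0.1798] d_tool [0.0004 0.0005 0.1628] rotvec [-0.0002 -0.0005 -0.0017] q6 -0.98
```

View pics/w1.png

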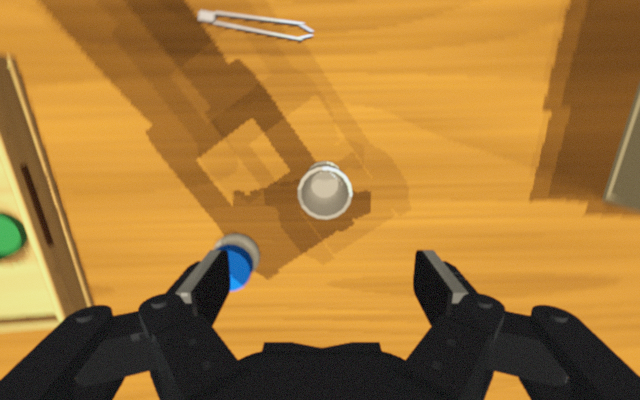

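The wrist view shows the cup rim centred at (325,193), predicted (321,194), so it agrees to about 4 mm along the closing line. The jar is clear to the left. Descending and gripping.

In the tool's units: 0.041 m is 0.82, 0.04 m is 0.8.

Request:
shift_gripper(
  deltas=[
    [0.085, [0, 0.04, 0.82], [0, 0, 0]],
    [0.085, [0, 0, 0.82], [0, 0, 0]],
    [0.085, [0, 0, 0.82], [0, 0, 0]],
    [0.085, [0, 0, 0.8], [0, 0, 0]],
    [0.085, [0, 0, 0], [0, 0, 0]],
    [0.02, [0, 0, 0], [0, 0, 0]],
    [0.02, [0, 0, 0], [0, 0, 0]],
    [0.02, [0, 0, 0], [0, 0, 0]],
    [0.02, [0, 0, 0], [0, 0, 0]],
    [0.02, [0, 0, 0], [0, 0, 0]],
  ],
)

```text
time_s: 2.45
tcp_pos: [0.5433, 0.4118, 0.0215]
ee_rot: [0.003, 0.008, 1.0, 0.002]
force: [-1.0, -1.0, 6.2]
gripper_width: 0.0449
grip_force: 59.3
```

Request:
shift_gripper(
  deltas=[
    [0.02, [0, 0, 0], [0, 0, 0]],
    [0.02, [0, 0, 0], [0, 0, 0]],
    [0.02, [0, 0, -0.4], [0, 0, 0]],
    [0.02, [0, 0, -0.8], [0, 0, 0]],
    [0.02, [0, 0, -0.8], [0, 0, 0]],
    [0.02, [0, 0, -0.8], [0, 0, 0]],
  ],
)

```text
time_s: 3.05
tcp_pos: [0.5417, 0.4108, 0.161]
ee_rot: [0.001, 0.008, 1.0, 0.001]
force: [0.9, 0.9, -0.1]
gripper_width: 0.0443
grip_force: 60.6
```

```bash
python3 -c "
from h import *
go(.5952,-.0524,.157,1.622)"
```

```text
tcp [0.5417 0.4108 0.161 ] d_tool [-0.061  -0.4623  0.0034] rotvec [ 0.0016  0.0025 -0.0674] q6 -0.96
```

In the tool's units: -0.0462 m is -0.924, -0.0061 m is -0.122, -0.067 rad is -0.0168.

Request:
shift_gripper(
  deltas=[
    [0.02, [-0.122, -0.924, 0], [0, 0, 0]],
    [0.02, [-0.122, -0.924, 0], [0, 0, 0]],
    [0.02, [-0.122, -0.924, 0], [0, 0, 0]],
    [0.02, [-0.122, -0.924, 0], [0, 0, 0]],
    [0.02, [-0.122, -0.924, 0], [0, 0, 0]],
    [0.02, [-0.122, -0.924, 0], [0, 0, 0]],
    [0.02, [-0.122, -0.924, 0], [0, 0, 0]],
    [0.02, [-0.122, -0.924, 0], [0, 0, 0]],
    [0.02, [-0.122, -0.924, 0], [0, 0, 0]],
    [0.02, [-0.122, -0.924, 0], [0, 0, -0.0168]],
  ],
)

```text
time_s: 4.05
tcp_pos: [0.5957, -0.0542, 0.1595]
ee_rot: [0.002, -0.026, 1.0, -0.0]
force: [0.8, 0.2, -0.4]
gripper_width: 0.0448
grip_force: 60.7
```

Request:
shift_gripper(
  deltas=[
    [0.02, [0, 0, 0], [0, 0, 0]],
    [0.02, [0, 0, 0], [0, 0, 0]],
    [0.02, [0, 0, 0], [0, 0, 0]],
  ],
)

```text
time_s: 4.35
tcp_pos: [0.5955, -0.0515, 0.1583]
ee_rot: [0.001, -0.026, 1.0, 0.0]
force: [-0.6, -0.4, -1.2]
gripper_width: 0.0446
grip_force: 60.8
```

Run:
```python
from h import *
d=arm.get_image("wrist"); e=arm.get_image("scene")
f=np.hstack([cv2.resize(d["frame"],(560,350)),cv2.resize(e["frame"][130:290,220:390],(240,226)).repeat(1,0)[:226]]) if 0 else None
a=cv2.resize(d["frame"],(480,300)); b=cv2.resize(e["frame"][120:280,215:386],(320,300)); cv2.imwrite("pics/w2.png",np.hstack([a,b])[:,:,::-1])
go(.5952,-.0524,.025,1.622)
```

```text
tcp [ 0.5954 -0.051   0.1578] d_tool [ 0.0004 -0.0014  0.1328] rotvec [0.0001 0.001  0.0015] q6 -1.77
```

View pics/w2.png

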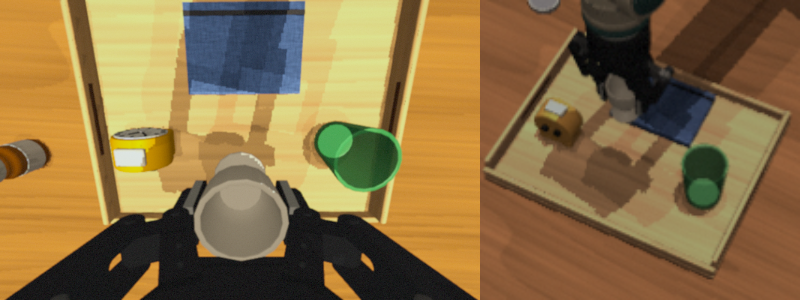

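The cup is held upright at (240,215), between the clock at (142,150) and the tumbler's base at (335,140). Lowering it gently.

In the tool's units: 0.04 m is 0.8, -0.0014 m is -0.028.

Request:
shift_gripper(
  deltas=[
    [0.02, [0, -0.028, 0.8], [0, 0, 0]],
    [0.02, [0, 0, 0.8], [0, 0, 0]],
    [0.02, [0, 0, 0.6], [0, 0, 0]],
    [0.02, [0, 0, 0.3], [0, 0, 0]],
    [0.02, [0, 0, 0], [0, 0, 0]],
    [0.02, [0, 0, 0], [0, 0, 0]],
  ],
)

```text
time_s: 5.05
tcp_pos: [0.5961, -0.0531, 0.0334]
ee_rot: [0.001, -0.026, 1.0, -0.0]
force: [-0.2, 0.3, -1.2]
gripper_width: 0.0444
grip_force: 60.4
```

Request:
shift_gripper(
  deltas=[
    [0.02, [0, 0, 0.06], [0, 0, 0]],
    [0.02, [0, 0, 0], [0, 0, 0]],
    [0.02, [0, 0, 0], [0, 0, 0]],
  ],
)

```text
time_s: 5.35
tcp_pos: [0.5956, -0.0536, 0.0297]
ee_rot: [0.0, -0.026, 1.0, -0.0]
force: [-0.1, 0.7, -1.3]
gripper_width: 0.0444
grip_force: 60.4
```

In the tool's units: 0.002 m is 0.04.

Request:
shift_gripper(
  deltas=[
    [0.02, [0, 0, 0.04], [0, 0, 0]],
    [0.02, [0, 0, 0], [0, 0, 0]],
    [0.02, [0, 0, 0], [0, 0, 0]],
  ],
)

```text
time_s: 5.65
tcp_pos: [0.5959, -0.0537, 0.0283]
ee_rot: [0.001, -0.026, 1.0, -0.0]
force: [-1.4, -0.3, 5.1]
gripper_width: 0.0446
grip_force: 60.1
```

Request:
shift_gripper(
  deltas=[
    [0.02, [0, 0, 0.04], [0, 0, 0]],
    [0.02, [0, 0, 0], [0, 0, 0]],
    [0.02, [0, 0, 0], [0, 0, 0]],
  ],
)

```text
time_s: 5.95
tcp_pos: [0.5967, -0.0538, 0.0283]
ee_rot: [0.002, -0.026, 1.0, -0.0]
force: [-5.1, -0.3, 15.5]
gripper_width: 0.0444
grip_force: 59.6
```

In the tool's units: -0.04 m is -0.8, -0.03 m is -0.6.

Request:
shift_gripper(
  deltas=[
    [0.085, [0, 0, -0.04], [0, 0, 0]],
    [0.085, [0, 0, 0], [0, 0, 0]],
    [0.085, [0, 0, 0], [0, 0, 0]],
    [0.085, [0, 0, 0], [0, 0, 0]],
    [0.085, [0, 0, -0.6], [0, 0, 0]],
    [0.085, [0, 0, -0.8], [0, 0, 0]],
    [0.085, [0, 0, -0.8], [0, 0, 0]],
    [0.085, [0, 0, -0.6], [0, 0, 0]],
  ],
)

```text
time_s: 6.75
tcp_pos: [0.5957, -0.0537, 0.1699]
ee_rot: [0.001, -0.026, 1.0, -0.0]
force: [1.0, -0.1, 0.3]
gripper_width: 0.0846
grip_force: 0.0
```

```bash
python3 -c "
from h import *
go(.6294,-.3251,.17,1.622)"
```

```text
tcp [ 0.5957 -0.0537  0.1699] d_tool [-0.0198 -0.2728  0.    ] rotvec [-0.0004  0.0023  0.    ] q6 -1.77
```

In the tool's units: -0.0455 m is -0.91, -0.0453 m is -0.906.

Request:
shift_gripper(
  deltas=[
    [0.085, [-0.066, -0.91, 0], [0, 0, 0]],
    [0.085, [-0.066, -0.91, 0], [0, 0, 0]],
    [0.085, [-0.066, -0.91, 0], [0, 0, 0]],
    [0.085, [-0.066, -0.91, 0], [0, 0, 0]],
    [0.085, [-0.066, -0.91, 0], [0, 0, 0]],
    [0.085, [-0.066, -0.906, 0], [0, 0, 0]],
    [0.085, [0, 0, 0], [0, 0, 0]],
    [0.085, [0, 0, 0], [0, 0, 0]],
  ],
)

```text
time_s: 7.55
tcp_pos: [0.6286, -0.326, 0.1657]
ee_rot: [-0.001, -0.025, 1.0, 0.001]
force: [-0.1, 0.6, -0.1]
gripper_width: 0.0849
grip_force: 0.0
```

Run:
```python
from h import *
d=arm.get_image("wrist"); t=arm.get_image("top")
a=cv2.resize(d["frame"],(480,300)); b=cv2.resize(t["frame"][115:245,255:425],(320,245)); b=cv2.copyMakeBorder(b,0,55,0,0,0); cv2.imwrite("pics/w3.png",np.hstack([a,b])[:,:,::-1])
print(proj(d,[(.6294,-.3251,.075),(.6294,-.3251,0)]).round(1)*.75)
go(.6294,-.3251,.021,1.622)
```

```text
[[240.45  153.225]
 [240.45  137.4  ]]
tcp [ 0.6292 -0.3241  0.1671] d_tool [-0.0002 -0.001   0.1461] rotvec [ 0.0006 -0.0001  0.0009] q6 -2.15
```

View pics/w3.png

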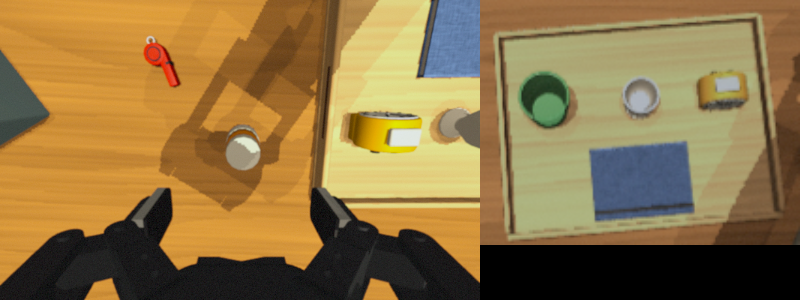

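The cap is at (243,154), predicted (240,153). The cup stands upright at (640,97) in the top crop, midway between the clock and the tumbler. Picking the bottle.

In the tool's units: 0.04 m is 0.8, 0.026 m is 0.52.

Request:
shift_gripper(
  deltas=[
    [0.085, [0, 0, 0.8], [0, 0, 0]],
    [0.085, [0, 0, 0.8], [0, 0, 0]],
    [0.085, [0, 0, 0.8], [0, 0, 0]],
    [0.085, [0, 0, 0.52], [0, 0, 0]],
    [0.085, [0, 0, 0], [0, 0, 0]],
    [0.02, [0, 0, 0], [0, 0, 0]],
    [0.02, [0, 0, 0], [0, 0, 0]],
    [0.02, [0, 0, 0], [0, 0, 0]],
    [0.02, [0, 0, 0], [0, 0, 0]],
    [0.02, [0, 0, 0], [0, 0, 0]],
  ],
)

```text
time_s: 8.65
tcp_pos: [0.6305, -0.3255, 0.0243]
ee_rot: [0.002, -0.026, 1.0, -0.001]
force: [-0.3, 1.4, 6.5]
gripper_width: 0.038
grip_force: 60.9
```

Request:
shift_gripper(
  deltas=[
    [0.02, [0, 0, 0], [0, 0, 0]],
    [0.02, [0, 0, 0], [0, 0, 0]],
  ],
)

```text
time_s: 8.85
tcp_pos: [0.6304, -0.3255, 0.0243]
ee_rot: [0.002, -0.026, 1.0, -0.001]
force: [0.7, 1.0, 6.5]
gripper_width: 0.0381
grip_force: 60.9
```

Request:
shift_gripper(
  deltas=[
    [0.02, [0, 0, -0.4], [0, 0, 0]],
    [0.02, [0, 0, -0.8], [0, 0, 0]],
    [0.02, [0, 0, -0.9], [0, 0, 0]],
    [0.02, [0, 0, -0.9], [0, 0, 0]],
  ],
)

```text
time_s: 9.25
tcp_pos: [0.6288, -0.325, 0.1733]
ee_rot: [0.0, -0.026, 1.0, -0.0]
force: [0.4, -0.0, -0.2]
gripper_width: 0.0382
grip_force: 60.4
```

```bash
python3 -c "
from h import *
go(.657,-.0495,.171,1.622)"
```

```text
tcp [ 0.6288 -0.325   0.1733] d_tool [-0.0423  0.2737  0.0023] rotvec [-0.0001  0.0002 -0.0001] q6 -2.15
```

In the tool's units: 0.0456 m is 0.912, -0.007 m is -0.14.

Request:
shift_gripper(
  deltas=[
    [0.02, [-0.14, 0.912, 0], [0, 0, 0]],
    [0.02, [-0.14, 0.912, 0], [0, 0, 0]],
    [0.02, [-0.14, 0.912, 0], [0, 0, 0]],
    [0.02, [-0.14, 0.912, 0], [0, 0, 0]],
    [0.02, [-0.14, 0.912, 0], [0, 0, 0]],
    [0.02, [-0.14, 0.912, 0], [0, 0, 0]],
    [0.02, [0, 0, 0], [0, 0, 0]],
    [0.02, [0, 0, 0], [0, 0, 0]],
  ],
)

```text
time_s: 10.05
tcp_pos: [0.6571, -0.0488, 0.1718]
ee_rot: [0.0, -0.027, 1.0, -0.0]
force: [-0.3, -1.0, -1.2]
gripper_width: 0.0379
grip_force: 60.5
```

```bash
python3 -c "
from h import *
go(.657,-.0495,.035,1.622)"
```

```text
tcp [ 0.6571 -0.0488  0.1718] d_tool [ 0.0003 -0.0006  0.1368] rotvec [-0.0005  0.0008  0.002 ] q6 -1.75
```

In the tool's units: 0.04 m is 0.8, 0.035 m is 0.7.

Request:
shift_gripper(
  deltas=[
    [0.02, [0, 0, 0.8], [0, 0, 0]],
    [0.02, [0, 0, 0.8], [0, 0, 0]],
    [0.02, [0, 0, 0.7], [0, 0, 0]],
    [0.02, [0, 0, 0.4], [0, 0, 0]],
    [0.02, [0, 0, 0], [0, 0, 0]],
    [0.02, [0, 0, 0], [0, 0, 0]],
    [0.02, [0, 0, 0.04], [0, 0, 0]],
    [0.02, [0, 0, 0], [0, 0, 0]],
    [0.02, [0, 0, 0], [0, 0, 0]],
  ],
)

```text
time_s: 10.95
tcp_pos: [0.6572, -0.0499, 0.0347]
ee_rot: [0.0, -0.025, 1.0, -0.0]
force: [0.1, -0.2, -1.0]
gripper_width: 0.0378
grip_force: 62.6
```

Request:
shift_gripper(
  deltas=[
    [0.02, [0, 0, 0.04], [0, 0, 0]],
    [0.02, [0, 0, 0], [0, 0, 0]],
    [0.02, [0, 0, 0], [0, 0, 0]],
  ],
)

```text
time_s: 11.25
tcp_pos: [0.6569, -0.0496, 0.0321]
ee_rot: [-0.0, -0.026, 1.0, 0.0]
force: [0.3, -0.2, -0.8]
gripper_width: 0.0381
grip_force: 62.6
```

In the tool's units: 0.002 m is 0.04.

Request:
shift_gripper(
  deltas=[
    [0.02, [0, 0, 0.04], [0, 0, 0]],
    [0.02, [0, 0, 0], [0, 0, 0]],
    [0.02, [0, 0, 0], [0, 0, 0]],
  ],
)

```text
time_s: 11.55
tcp_pos: [0.6575, -0.0497, 0.0313]
ee_rot: [0.001, -0.026, 1.0, -0.0]
force: [-1.2, 0.1, 5.2]
gripper_width: 0.0382
grip_force: 63.2
```

Request:
shift_gripper(
  deltas=[
    [0.02, [0, 0, 0.03], [0, 0, 0]],
    [0.02, [0, 0, 0], [0, 0, 0]],
    [0.02, [0, 0, 0], [0, 0, 0]],
  ],
)

```text
time_s: 11.85
tcp_pos: [0.6576, -0.0496, 0.0312]
ee_rot: [0.001, -0.026, 1.0, -0.0]
force: [-5.7, 1.5, 12.2]
gripper_width: 0.0379
grip_force: 64.1
```

In the tool's units: -0.04 m is -0.8, -0.03 m is -0.6, 0.15 rad is 0.0375.

Request:
shift_gripper(
  deltas=[
    [0.085, [0, 0, -0.04], [0, 0, 0]],
    [0.085, [0, 0, 0], [0, 0, 0]],
    [0.085, [0, 0, 0], [0, 0, 0]],
    [0.085, [0, 0, 0], [0, 0, 0]],
    [0.085, [0, 0, -0.6], [0, 0, 0]],
    [0.085, [0, 0, -0.8], [0, 0, 0]],
    [0.085, [0, 0, -0.8], [0, 0, 0]],
    [0.085, [0, 0, -0.6], [0, 0, 0]],
    [0.085, [0, 0, 0], [0, 0, 0.0375]],
    [0.085, [0, 0, 0], [0, 0, 0.0375]],
  ],
)

```text
time_s: 12.85
tcp_pos: [0.6575, -0.0498, 0.1721]
ee_rot: [0.001, 0.127, 0.992, 0.0]
force: [0.4, 0.1, -0.7]
gripper_width: 0.0852
grip_force: 0.0
```

Request:
shift_gripper(
  deltas=[
    [0.085, [0, 0, 0], [0, 0, 0.0375]],
    [0.085, [0, 0, 0], [0, 0, 0.0375]],
    [0.085, [0, 0, 0], [0, 0, 0.0375]],
    [0.085, [0, 0, 0], [0, 0, 0.0375]],
    [0.085, [0, 0, 0], [0, 0, 0.0375]],
    [0.085, [0, 0, 0], [0, 0, 0.0375]],
    [0.085, [0, 0, 0], [0, 0, 0.0375]],
    [0.085, [0, 0, 0], [0, 0, 0.0375]],
    [0.085, [0, 0, 0], [0, 0, 0.0375]],
    [0.085, [0, 0, 0], [0, 0, 0.0375]],
  ],
)

```text
time_s: 13.85
tcp_pos: [0.6569, -0.0497, 0.1703]
ee_rot: [-0.0, 0.769, 0.639, -0.0]
force: [0.6, -0.3, 0.3]
gripper_width: 0.0849
grip_force: 0.0
```

Request:
shift_gripper(
  deltas=[
    [0.085, [0, 0, 0], [0, 0, 0.0375]],
    [0.085, [0, 0, 0], [0, 0, 0.0375]],
    [0.085, [0, 0, 0], [0, 0, 0.0375]],
    [0.085, [0, 0, 0], [0, 0, 0.0375]],
    [0.085, [0, 0, 0], [0, 0, 0.0375]],
    [0.085, [0, 0, 0], [0, 0, 0]],
    [0.085, [0, 0, 0], [0, 0, 0]],
  ],
)

```text
time_s: 14.55
tcp_pos: [0.6569, -0.0497, 0.1704]
ee_rot: [-0.0, 0.948, 0.318, -0.0]
force: [-0.3, 1.3, 0.7]
gripper_width: 0.0848
grip_force: 0.0
```

```bash
python3 -c "
from h import *
go(.541,-.4235,.171,2.2)"
```

```text
tcp [ 0.6569 -0.0497  0.1704] d_tool [-0.3178  0.2284 -0.0006] rotvec [-0.0003  0.0002  0.0176] q6 0.79
```

In the tool's units: -0.0353 m is -0.706, 0.0254 m is 0.508.

Request:
shift_gripper(
  deltas=[
    [0.085, [-0.706, 0.508, 0], [0, 0, 0]],
    [0.085, [-0.706, 0.508, 0], [0, 0, 0]],
    [0.085, [-0.706, 0.508, 0], [0, 0, 0]],
    [0.085, [-0.706, 0.508, 0], [0, 0, 0]],
    [0.085, [-0.706, 0.508, 0], [0, 0, 0]],
    [0.085, [-0.706, 0.508, 0], [0, 0, 0]],
    [0.085, [-0.706, 0.508, 0], [0, 0, 0]],
    [0.085, [-0.706, 0.508, 0], [0, 0, 0]],
    [0.085, [-0.706, 0.504, 0], [0, 0, 0]],
    [0.085, [0, 0, 0], [0, 0, 0]],
  ],
)

```text
time_s: 15.55
tcp_pos: [0.5367, -0.428, 0.1699]
ee_rot: [0.0, 0.949, 0.315, -0.001]
force: [0.7, 0.9, -0.5]
gripper_width: 0.085
grip_force: 0.0
```

Request:
shift_gripper(
  deltas=[
    [0.085, [0, 0, 0], [0, 0, 0]],
    [0.085, [0, 0, 0], [0, 0, 0]],
  ],
)

```text
time_s: 15.75
tcp_pos: [0.54, -0.4221, 0.1706]
ee_rot: [-0.0, 0.948, 0.317, 0.0]
force: [0.2, 0.3, 0.5]
gripper_width: 0.0849
grip_force: 0.0
```

Run:
```python
from h import *
d=arm.get_image("wrist"); t=arm.get_image("top"); go(.541,-.4235,.171,2.2)
np.savez("w4",**d)
a=cv2.resize(d["frame"][60:300,170:470],(450,360)); b=cv2.resize(t["frame"][115:245,255:425],(340,260)); b=cv2.copyMakeBorder(b,0,100,0,0,0); cv2.imwrite("pics/w4.png",np.hstack([a,b])[:,:,::-1])
hsv=cv2.cvtColor(d["frame"],cv2.COLOR_RGB2HSV)
m=cv2.inRange(hsv,(0,180,60),(7,255,255))|cv2.inRange(hsv,(172,150,60),(179,255,255)); m[300:]=0
cs,_=cv2.findContours(m,cv2.RETR_EXTERNAL,cv2.CHAIN_APPROX_NONE); c=max(cs,key=cv2.contourArea).reshape(-1,2)
P=onto(d,c,.015); print(len(c),c.mean(0),cv2.minAreaRect((P[:,:2]*1000).astype(np.float32)))
x,y,w,h=cv2.boundingRect(c); print(x,y,w,h)
```

```text
tcp [ 0.5403 -0.4217  0.1708] d_tool [-0.0005  0.0018 -0.0002] rotvec [ 0.     -0.0003  0.0163] q6 0.21
128 [323.1796875 183.5703125] ((542.56005859375, -421.5255126953125), (54.27872085571289, 22.93330955505371), 37.62386703491211)
312 156 24 55
```

View pics/w4.png

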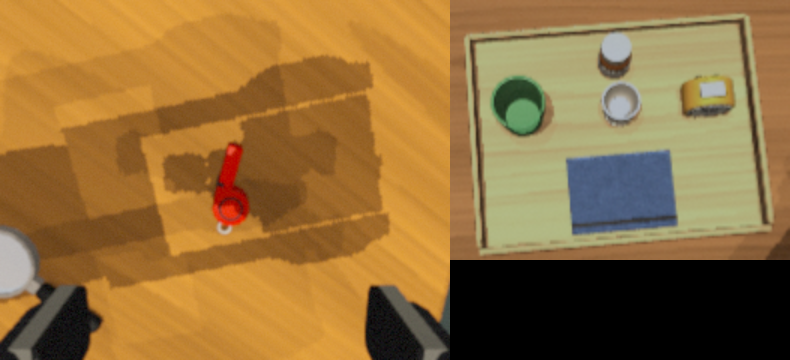

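The whistle's chamber is at about (231,207) and its mouth end at (234,147) in the wrist crop, with the mouthpiece leaning about 14° right of image-up. In the top view the bottle stands directly behind the cup with a small gap. Next I'll fit the mouthpiece line.

Run:
```python
from h import *
d=dict(np.load("w4.npz"))
hsv=cv2.cvtColor(d["frame"],cv2.COLOR_RGB2HSV)
m=cv2.inRange(hsv,(0,170,60),(7,255,255))|cv2.inRange(hsv,(172,150,60),(179,255,255)); m[300:]=0
ys,xs=np.nonzero(m); k=(xs>295)&(xs<345)&(ys>140)&(ys<225); xs,ys=xs[k],ys[k]
for lo,hi in((158,178),(158,183)):
    s=(ys>=lo)&(ys<=hi); P=onto(d,np.c_[xs[s],ys[s]],.017)
    v=cv2.fitLine((P[:,:2]*1000).astype(np.float32),cv2.DIST_L2,0,.01,.01).ravel(); print(v, np.degrees(np.arctan2(v[1],v[0])))
for r in range(154,214,5): s=ys==r; print(r,xs[s].min() if s.any() else None,xs[s].max() if s.any() else None,end="; ")
c=onto(d,[(324,198)],.019)[0]; print("\nchamber",c.round(4))
a=.41; print("origin",(c[:2]+.01*np.array([np.cos(a),np.sin(a)])).round(4))
go(*(c[:2]+.005*np.array([np.cos(a),np.sin(a)])),.004,a+np.pi/2)
```

```text
[ 9.4998598e-01  3.1229252e-01  5.5525958e+02 -4.1228503e+02] 18.197441
[ 9.3398476e-01  3.5731283e-01  5.5309937e+02 -4.1325806e+02] 20.935259
154 None None; 159 322 330; 164 320 330; 169 319 328; 174 317 327; 179 315 326; 184 314 328; 189 313 333; 194 313 334; 199 312 335; 204 314 333; 209 320 325; 
chamber [ 0.5321 -0.4302  0.019 ]
origin [ 0.5413 -0.4262]
tcp [ 0.5403 -0.4217  0.1708] d_tool [-0.0068  0.003   0.1668] rotvec [ 0.     -0.0003  0.2355] q6 0.21
```

In the tool's units: 0.04 m is 0.8, -0.0068 m is -0.136, 0.15 rad is 0.0375.

Request:
shift_gripper(
  deltas=[
    [0.085, [-0.136, 0.06, 0], [0, 0, 0]],
    [0.085, [0, 0, 0.8], [0, 0, 0.0375]],
    [0.085, [0, 0, 0.8], [0, 0, 0.0325]],
    [0.085, [0, 0, 0.8], [0, 0, 0]],
    [0.085, [0, 0, 0.6], [0, 0, 0]],
    [0.06, [0, 0, 0], [0, 0, 0]],
    [0.06, [0, 0, 0], [0, 0, 0]],
    [0.06, [0, 0, 0], [0, 0, 0]],
  ],
)

```text
time_s: 16.65
tcp_pos: [0.5373, -0.4305, 0.024]
ee_rot: [0.002, 0.984, 0.181, 0.001]
force: [0.5, -0.3, 0.2]
gripper_width: 0.0602
grip_force: 0.0
```

```bash
python3 -c "
from h import *
go(.5368,-.4283,.006,1.93)"
```

```text
tcp [ 0.5373 -0.4305  0.024 ] d_tool [ 0.0003 -0.0023  0.018 ] rotvec [ 0.0043 -0.0022  0.004 ] q6 0.48
```

In the tool's units: 0.014 m is 0.28.

Request:
shift_gripper(
  deltas=[
    [0.06, [0, 0, 0.28], [0, 0, 0]],
    [0.06, [0, 0, 0], [0, 0, 0]],
    [0.0, [0, 0, 0], [0, 0, 0]],
    [0.0, [0, 0, 0], [0, 0, 0]],
    [0.0, [0, 0, 0], [0, 0, 0]],
    [0.0, [0, 0, 0], [0, 0, 0]],
    [0.0, [0, 0, 0], [0, 0, 0]],
    [0.0, [0, 0, 0], [0, 0, 0]],
  ],
)

```text
time_s: 17.45
tcp_pos: [0.5363, -0.4297, 0.0074]
ee_rot: [0.0, 0.984, 0.18, 0.0]
force: [0.1, 1.2, 3.5]
gripper_width: 0.0227
grip_force: 59.2
```

Request:
shift_gripper(
  deltas=[
    [0, [0, 0, 0], [0, 0, 0]],
    [0, [0, 0, -0.4], [0, 0, 0]],
    [0, [0, 0, -0.8], [0, 0, 0]],
    [0, [0, 0, -0.8], [0, 0, 0]],
    [0, [0, 0, -0.8], [0, 0, 0]],
    [0, [0, 0, 0], [0, 0, 0]],
  ],
)

```text
time_s: 18.05
tcp_pos: [0.5378, -0.4311, 0.1543]
ee_rot: [0.005, 0.984, 0.18, 0.004]
force: [0.6, 0.0, 1.2]
gripper_width: 0.0227
grip_force: 58.9
```

Run:
```python
from h import *
d=arm.get_image("wrist"); cv2.imwrite("pics/w5.png",d["frame"][60:380,120:520][:,:,::-1])
go(.5262,-.1711,.15,1.93)
```

```text
tcp [ 0.537  -0.4304  0.1505] d_tool [ 0.0819 -0.2462 -0.0007] rotvec [ 0.0057 -0.003   0.0036] q6 0.48
```

View pics/w5.png

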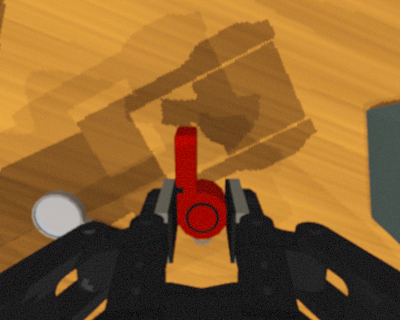

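In the tool's units: -0.041 m is -0.82, 0.0137 m is 0.274.

Request:
shift_gripper(
  deltas=[
    [0, [0.274, -0.82, 0], [0, 0, 0]],
    [0, [0.274, -0.82, 0], [0, 0, 0]],
    [0, [0.274, -0.82, 0], [0, 0, 0]],
    [0, [0.274, -0.82, 0], [0, 0, 0]],
    [0, [0.274, -0.82, 0], [0, 0, 0]],
    [0, [0.274, -0.82, 0], [0, 0, 0]],
    [0, [0, 0, 0], [0, 0, 0]],
    [0, [0, 0, 0], [0, 0, 0]],
    [0, [0, 0, 0], [0, 0, 0]],
  ],
)

```text
time_s: 19.0
tcp_pos: [0.5251, -0.1709, 0.1456]
ee_rot: [-0.0, 0.984, 0.18, -0.001]
force: [-0.5, 0.8, -0.1]
gripper_width: 0.0228
grip_force: 59.0
```

```bash
python3 -c "
from h import *
go(.5215,-.173,.017,1.93)"
```

```text
tcp [ 0.5251 -0.1709  0.1456] d_tool [-0.0039  0.0008  0.1286] rotvec [-0.0009  0.0014  0.0029] q6 0.83
```

Careful with the scale: shifts go in shares of 50 mm and turns go in shares of 4 rad. That gives: 0.04 m is 0.8, 0.03 m is 0.6.

Request:
shift_gripper(
  deltas=[
    [0, [-0.08, 0.02, 0.8], [0, 0, 0]],
    [0, [0, 0, 0.8], [0, 0, 0]],
    [0, [0, 0, 0.6], [0, 0, 0]],
    [0, [0, 0, 0.28], [0, 0, 0]],
    [0, [0, 0, 0], [0, 0, 0]],
    [0, [0, 0, 0], [0, 0, 0]],
  ],
)

```text
time_s: 19.6
tcp_pos: [0.5229, -0.1735, 0.0239]
ee_rot: [0.0, 0.984, 0.18, 0.001]
force: [-0.0, -0.5, 0.4]
gripper_width: 0.0234
grip_force: 59.0
```

Request:
shift_gripper(
  deltas=[
    [0, [0, 0, 0.06], [0, 0, 0]],
    [0, [0, 0, 0], [0, 0, 0]],
    [0, [0, 0, 0], [0, 0, 0]],
  ],
)

```text
time_s: 19.9
tcp_pos: [0.5226, -0.1728, 0.0206]
ee_rot: [0.0, 0.984, 0.18, 0.001]
force: [-0.2, -0.1, -0.5]
gripper_width: 0.0228
grip_force: 59.0
```

Request:
shift_gripper(
  deltas=[
    [0, [0, 0, 0.04], [0, 0, 0]],
    [0, [0, 0, 0], [0, 0, 0]],
    [0, [0, 0, 0], [0, 0, 0]],
  ],
)

```text
time_s: 20.2
tcp_pos: [0.5221, -0.1726, 0.0177]
ee_rot: [-0.0, 0.984, 0.18, -0.0]
force: [-0.2, -0.3, -0.3]
gripper_width: 0.0226
grip_force: 59.0
```

In the tool's units: 0.002 m is 0.04.

Request:
shift_gripper(
  deltas=[
    [0, [0, 0, 0.04], [0, 0, 0]],
    [0, [0, 0, 0], [0, 0, 0]],
    [0, [0, 0, 0], [0, 0, 0]],
  ],
)

```text
time_s: 20.5
tcp_pos: [0.5221, -0.1726, 0.0156]
ee_rot: [-0.0, 0.984, 0.18, -0.0]
force: [-0.3, -0.2, 0.0]
gripper_width: 0.023
grip_force: 58.9
```

Request:
shift_gripper(
  deltas=[
    [0, [0, 0, 0.03], [0, 0, 0]],
    [0, [0, 0, 0], [0, 0, 0]],
    [0, [0, 0, 0], [0, 0, 0]],
  ],
)

```text
time_s: 20.8
tcp_pos: [0.5222, -0.1726, 0.0153]
ee_rot: [0.0, 0.984, 0.18, 0.0]
force: [-4.3, 2.2, 8.6]
gripper_width: 0.0225
grip_force: 60.0
```

In the tool's units: -0.04 m is -0.8, -0.03 m is -0.6.

Request:
shift_gripper(
  deltas=[
    [0.05, [0, 0, -0.02], [0, 0, 0]],
    [0.05, [0, 0, 0], [0, 0, 0]],
    [0.05, [0, 0, 0], [0, 0, 0]],
    [0.05, [0, 0, -0.6], [0, 0, 0]],
    [0.05, [0, 0, -0.8], [0, 0, 0]],
    [0.05, [0, 0, -0.8], [0, 0, 0]],
    [0.05, [0, 0, -0.8], [0, 0, 0]],
  ],
)

```text
time_s: 21.5
tcp_pos: [0.5219, -0.1725, 0.1665]
ee_rot: [-0.0, 0.984, 0.18, -0.0]
force: [1.5, 0.1, -0.8]
gripper_width: 0.0501
grip_force: 0.0
```

Request:
shift_gripper(
  deltas=[
    [0.06, [0, 0, 0], [0, 0, -0.0375]],
    [0.06, [0, 0, 0], [0, 0, -0.0375]],
    [0.06, [0, 0, 0], [0, 0, -0.0375]],
    [0.06, [0, 0, 0], [0, 0, -0.0375]],
    [0.06, [0, 0, 0], [0, 0, -0.0375]],
    [0.06, [0, 0, 0], [0, 0, -0.0375]],
    [0.06, [0, 0, 0], [0, 0, -0.0375]],
    [0.06, [0, 0, 0], [0, 0, -0.0375]],
    [0.06, [0, 0, 0], [0, 0, 0]],
    [0.06, [0, 0, 0], [0, 0, 0]],
  ],
)

```text
time_s: 22.5
tcp_pos: [0.5221, -0.1726, 0.165]
ee_rot: [-0.0, 0.711, 0.703, -0.0]
force: [-0.2, 0.3, -0.8]
gripper_width: 0.0601
grip_force: 0.0
```

```bash
python3 -c "
from h import *
go(.398,-.3745,.17,0)"
```

```text
tcp [ 0.5221 -0.1726  0.165 ] d_tool [-0.2034 -0.1216 -0.005 ] rotvec [-0.0002 -0.0002 -0.0121] q6 -0.37
```

In the tool's units: -0.0407 m is -0.814, -0.0243 m is -0.486, -0.012 rad is -0.003.

Request:
shift_gripper(
  deltas=[
    [0.06, [-0.814, -0.486, -0.02], [0, 0, 0]],
    [0.06, [-0.814, -0.486, -0.02], [0, 0, 0]],
    [0.06, [-0.814, -0.486, -0.02], [0, 0, 0]],
    [0.06, [-0.814, -0.486, -0.02], [0, 0, 0]],
    [0.06, [-0.814, -0.486, -0.02], [0, 0, -0.003]],
    [0.06, [0, 0, 0], [0, 0, 0]],
    [0.06, [0, 0, 0], [0, 0, 0]],
    [0.06, [0, 0, 0], [0, 0, 0]],
  ],
)

```text
time_s: 23.3
tcp_pos: [0.3995, -0.3744, 0.17]
ee_rot: [-0.0, 0.706, 0.708, 0.0]
force: [-0.4, 0.2, 0.8]
gripper_width: 0.0599
grip_force: 0.0
```

Run:
```python
from h import *
d=arm.get_image("wrist"); t=arm.get_image("top"); np.savez("w6",**d)
a=cv2.resize(d["frame"],(480,300)); b=cv2.resize(t["frame"][115:245,255:425],(320,245)); b=cv2.copyMakeBorder(b,0,55,0,0,0); cv2.imwrite("pics/w6.png",np.hstack([a,b])[:,:,::-1])
go(.398,-.3745,.17,0)
print(proj(d,[(.398,-.358,0),(.398,-.3295,.01),(.398,-.413,.01)]).round(1)*.75)
```

```text
tcp [ 0.3998 -0.3741  0.1701] d_tool [-0.0004 -0.0018  0.0001] rotvec [ 0.0001 -0.0003  0.0049] q6 -0.82
[[239.625 125.4  ]
 [239.625 104.7  ]
 [239.55  166.275]]
```

View pics/w6.png

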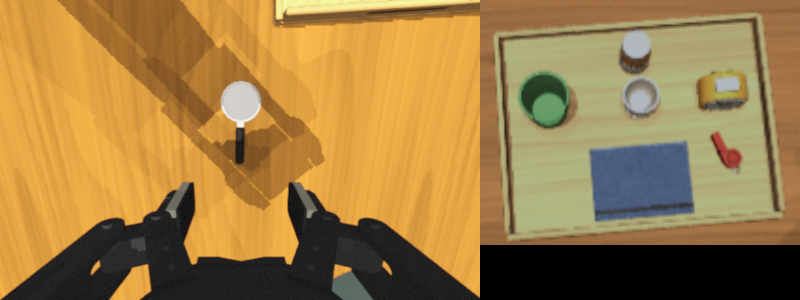

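The whistle lies in front of the clock at (727,152) in the top crop, with everything else in place. The magnifier's ring is at (241,101) and its handle end at (239.5,163), nearly aligned with the tool. Refining that position next.

Run:
```python
from h import *
d=dict(np.load("w6.npz"))
c,a=blob(d,(285,95,360,170),(0,0,150),(179,40,255)); P=onto(d,c,.008); print("ring",cv2.minEnclosingCircle((P[:,:2]*1000).astype(np.float32)),cv2.fitEllipse((P[:,:2]*1000).astype(np.float32)))
c,a=blob(d,(305,165,335,225),(0,0,0),(179,255,50)); P=onto(d,c,.010); print("handle",cv2.minAreaRect((P[:,:2]*1000).astype(np.float32)),P[:,1].min(),P[:,1].max())
go(.398,-.3725,.006,0)
```

```text
ring ((398.9730529785156, -329.4717102050781), 29.097497940063477) ((399.1672668457031, -327.52215576171875), (48.82683563232422, 54.0437126159668), 0.5603863596916199)
handle ((398.2528076171875, -383.92919921875), (48.10346603393555, 10.02859878540039), 87.6852035522461) -0.40789116018589283 -0.35998985566234926
tcp [ 0.3998 -0.3741  0.1701] d_tool [ 0.0016 -0.0018  0.1641] rotvec [ 0.0001 -0.0003  0.0049] q6 -0.82
```

In the tool's units: 0.04 m is 0.8, 0.0016 m is 0.032.

Request:
shift_gripper(
  deltas=[
    [0.06, [0.032, -0.028, 0.8], [0, 0, 0]],
    [0.06, [0, 0, 0.8], [0, 0, 0]],
    [0.06, [0, 0, 0.8], [0, 0, 0]],
    [0.06, [0, 0, 0.6], [0, 0, 0]],
    [0.05, [0, 0, 0.3], [0, 0, 0]],
    [0.05, [0, 0, 0], [0, 0, 0]],
    [0.05, [0, 0, 0], [0, 0, 0]],
    [0.05, [0, 0, 0], [0, 0, 0]],
  ],
)

```text
time_s: 24.2
tcp_pos: [0.3988, -0.3745, 0.0074]
ee_rot: [0.002, 0.706, 0.709, -0.0]
force: [-0.1, -0.1, 0.1]
gripper_width: 0.05
grip_force: 0.0
```

Request:
shift_gripper(
  deltas=[
    [0, [0, 0, 0], [0, 0, 0]],
    [0, [0, 0, 0], [0, 0, 0]],
    [0, [0, 0, 0], [0, 0, 0]],
    [0, [0, 0, 0], [0, 0, 0]],
    [0, [0, 0, 0], [0, 0, 0]],
    [0, [0, 0, 0], [0, 0, 0]],
    [0, [0, 0, 0], [0, 0, 0]],
  ],
)

```text
time_s: 24.9
tcp_pos: [0.398, -0.374, 0.0061]
ee_rot: [0.001, 0.706, 0.708, 0.0]
force: [-0.4, 1.3, 6.1]
gripper_width: 0.0095
grip_force: 59.2
```

In the tool's units: -0.04 m is -0.8, -0.02 m is -0.4.

Request:
shift_gripper(
  deltas=[
    [0, [0, 0, -0.4], [0, 0, 0]],
    [0, [0, 0, -0.8], [0, 0, 0]],
    [0, [0, 0, -0.8], [0, 0, 0]],
    [0, [0, 0, -0.8], [0, 0, 0]],
    [0, [0, 0, 0], [0, 0, 0]],
  ],
)

```text
time_s: 25.4
tcp_pos: [0.3994, -0.3756, 0.1517]
ee_rot: [0.005, 0.706, 0.709, -0.0]
force: [-0.1, -0.0, -0.6]
gripper_width: 0.0097
grip_force: 58.7
```

```bash
python3 -c "
from h import *
go(.4912,-.0735,.145,.06)"
```

```text
tcp [ 0.3994 -0.3756  0.1517] d_tool [0.3017 0.0929 0.005 ] rotvec [ 0.0071  0.0082 -0.056 ] q6 -0.83
```

In the tool's units: 0.0432 m is 0.864, 0.0132 m is 0.264, -0.056 rad is -0.014.

Request:
shift_gripper(
  deltas=[
    [0, [0.864, 0.264, 0], [0, 0, 0]],
    [0, [0.864, 0.264, 0], [0, 0, 0]],
    [0, [0.864, 0.264, 0], [0, 0, 0]],
    [0, [0.864, 0.264, 0], [0, 0, 0]],
    [0, [0.864, 0.264, 0], [0, 0, 0]],
    [0, [0.864, 0.264, 0], [0, 0, 0]],
    [0, [0.864, 0.264, 0], [0, 0, -0.014]],
    [0, [0, 0, 0], [0, 0, 0]],
    [0, [0, 0, 0], [0, 0, 0]],
    [0, [0, 0, 0], [0, 0, 0]],
  ],
)

```text
time_s: 26.4
tcp_pos: [0.4884, -0.0715, 0.1446]
ee_rot: [-0.0, 0.686, 0.728, -0.0]
force: [0.0, -0.1, -1.2]
gripper_width: 0.0098
grip_force: 58.7
```

Run:
```python
from h import *
d=arm.get_image("wrist"); e=arm.get_image("scene"); np.savez("w7",**d)
a=cv2.resize(d["frame"],(480,300)); b=cv2.resize(e["frame"][120:280,215:386],(320,300)); cv2.imwrite("pics/w7.png",np.hstack([a,b])[:,:,::-1])
go(.4912,-.0735,.026,.06)
print(proj(d,[(.49,-.054,.02)]).round(1)*.75)
```

```text
tcp [ 0.4884 -0.0719  0.1449] d_tool [-0.0017  0.0027  0.1189] rotvec [-0.0005 -0.     -0.0021] q6 -0.28
[[243.   131.25]]
```

View pics/w7.png

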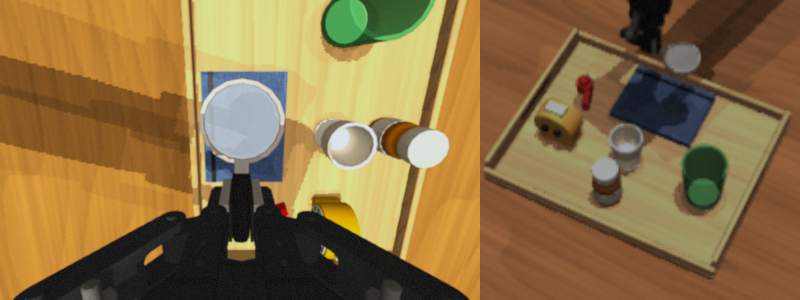

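The notebook's centre shows at about (244,127) in the wrist view, predicted (243,131). The magnifier is level, lengthwise over it. Lowering.

In the tool's units: 0.04 m is 0.8, 0.0027 m is 0.054.

Request:
shift_gripper(
  deltas=[
    [0, [0.02, 0.054, 0.8], [0, 0, 0]],
    [0, [0, 0, 0.8], [0, 0, 0]],
    [0, [0, 0, 0.5], [0, 0, 0]],
    [0, [0, 0, 0.18], [0, 0, 0]],
    [0, [0, 0, 0], [0, 0, 0]],
    [0, [0, 0, 0], [0, 0, 0]],
    [0, [0, 0, 0], [0, 0, 0]],
  ],
)

```text
time_s: 27.2
tcp_pos: [0.4926, -0.0701, 0.0331]
ee_rot: [0.001, 0.686, 0.728, 0.001]
force: [-0.1, -0.0, 0.3]
gripper_width: 0.0096
grip_force: 58.7
```

Request:
shift_gripper(
  deltas=[
    [0, [0, 0, 0.04], [0, 0, 0]],
    [0, [0, 0, 0], [0, 0, 0]],
    [0, [0, 0, 0], [0, 0, 0]],
  ],
)

```text
time_s: 27.5
tcp_pos: [0.4916, -0.0696, 0.0295]
ee_rot: [0.0, 0.686, 0.728, 0.0]
force: [-0.8, -0.1, -0.2]
gripper_width: 0.0096
grip_force: 58.7
```

Request:
shift_gripper(
  deltas=[
    [0, [0, 0, 0.04], [0, 0, 0]],
    [0, [0, 0, 0], [0, 0, 0]],
    [0, [0, 0, 0], [0, 0, 0]],
  ],
)

```text
time_s: 27.8
tcp_pos: [0.4913, -0.0696, 0.0271]
ee_rot: [-0.0, 0.686, 0.728, -0.0]
force: [-0.3, -0.6, -1.2]
gripper_width: 0.01
grip_force: 58.7
```

In the tool's units: 0.0015 m is 0.03.

Request:
shift_gripper(
  deltas=[
    [0, [0, 0, 0.03], [0, 0, 0]],
    [0, [0, 0, 0], [0, 0, 0]],
    [0, [0, 0, 0], [0, 0, 0]],
  ],
)

```text
time_s: 28.1
tcp_pos: [0.4916, -0.0697, 0.0261]
ee_rot: [0.0, 0.686, 0.728, 0.0]
force: [-1.8, 0.3, 4.1]
gripper_width: 0.0097
grip_force: 59.3
```

Request:
shift_gripper(
  deltas=[
    [0, [0, 0, 0.03], [0, 0, 0]],
    [0, [0, 0, 0], [0, 0, 0]],
    [0, [0, 0, 0], [0, 0, 0]],
  ],
)

```text
time_s: 28.4
tcp_pos: [0.4917, -0.0697, 0.0261]
ee_rot: [0.0, 0.686, 0.728, 0.0]
force: [-9.3, 1.6, 16.4]
gripper_width: 0.0099
grip_force: 60.8
```

Contact. I'll ease off, release and back away toward the robot so the cameras have a clear view.

In the tool's units: -0.045 m is -0.9, -0.04 m is -0.8.

Request:
shift_gripper(
  deltas=[
    [0, [0, 0, -0.04], [0, 0, 0]],
    [0.03, [0, 0, 0], [0, 0, 0]],
    [0.03, [0, 0, 0], [0, 0, 0]],
    [0.03, [0, 0, 0], [0, 0, 0]],
    [0.03, [0, 0, -0.6], [0, 0, 0]],
    [0.03, [0, 0, -0.8], [0, 0, 0]],
    [0.03, [0, 0, -0.9], [0, 0, 0]],
    [0.03, [0, 0, -0.9], [0, 0, 0]],
    [0.03, [-0.9, -0.2, 0], [0, 0, 0]],
    [0.03, [-0.9, -0.2, 0], [0, 0, 0]],
  ],
)

```text
time_s: 29.4
tcp_pos: [0.4775, -0.1612, 0.188]
ee_rot: [0.002, 0.684, 0.729, 0.001]
force: [0.4, 0.2, -0.8]
gripper_width: 0.0299
grip_force: 0.0
```

Request:
shift_gripper(
  deltas=[
    [0.03, [-0.9, -0.2, 0], [0, 0, 0]],
    [0.03, [-0.9, -0.2, 0], [0, 0, 0]],
    [0.03, [-0.9, -0.2, 0], [0, 0, 0]],
    [0.03, [-0.9, -0.2, 0], [0, 0, 0]],
    [0.03, [0, 0, 0], [0, 0, 0]],
  ],
)

```text
time_s: 29.9
tcp_pos: [0.4459, -0.3472, 0.1851]
ee_rot: [-0.0, 0.688, 0.726, -0.001]
force: [0.3, -0.2, 0.6]
gripper_width: 0.03
grip_force: 0.0
```

Run:
```python
from h import *
t=arm.get_image("top"); e=arm.get_image("scene")
a=cv2.resize(t["frame"][115:245,255:425],(445,340)); b=cv2.resize(e["frame"][120:280,215:386],(340,340),interpolation=cv2.INTER_CUBIC); cv2.imwrite("pics/f1.png",np.hstack([a,b])[:,:,::-1])
T=np.array([.5652,-.0525]); y=.052; X=np.array([np.cos(y),np.sin(y)]); Y=np.array([-np.sin(y),np.cos(y)])
def tr(n,P): q=P[:2]-T; print(n,P.round(4),"tray",(q@X).round(4),(q@Y).round(4))
for n,roi,lo,hi,z in(("cup",(325,150,354,180),(0,0,110),(179,40,255),.07),("cap",(325,125,352,150),(60,0,110),(140,45,255),.083)):
    c,_=blob(t,roi,lo,hi); P=onto(t,c,z); (x,yy),r=cv2.minEnclosingCircle((P[:,:2]*1000).astype(np.float32)); tr(n+f" D{2*r:.0f}",np.array([x,yy])/1000)
c,_=blob(t,(370,175,405,215),(0,150,40),(7,255,255)); tr("whistle",onto(t,c,.02).mean(0))
b,_=blob(t,(300,180,380,240),(100,60,40),(120,255,255)); print("book",cv2.minAreaRect((onto(t,b,.02)[:,:2]*1000).astype(np.float32)))
```

```text
cup D52 [ 0.5931 -0.0541] tray 0.0278 -0.003
cap D34 [ 0.6562 -0.0512] tray 0.091 -0.0035
whistle [ 0.5279 -0.1681  0.02  ] tray -0.0432 -0.1136
book ((496.6104736328125, -54.837989807128906), (81.15872192382812, 127.66143798828125), 3.411207437515259)
```

View pics/f1.png

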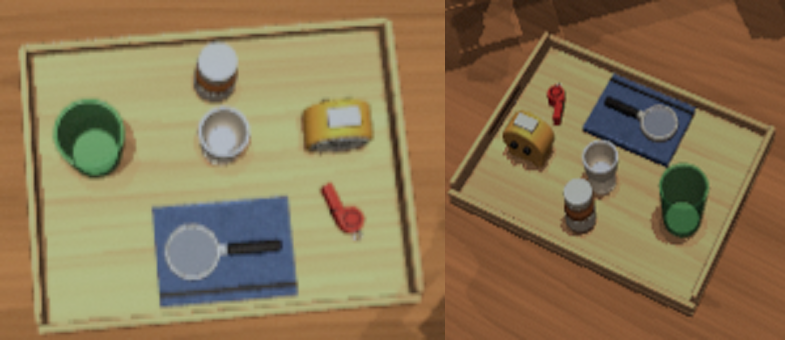

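Everything is in place. In the top crop the cup is at (223,133), the bottle directly behind it at (217,68), the whistle at (345,210) in front of the clock, and the magnifier is centred and lengthwise on the notebook at (223,249). The notebook measures exactly the same as at the start. Handing in.

Request:
shift_gripper(
  deltas=[
    [0.03, [0, 0, 0], [0, 0, 0]],
    [0.03, [0, 0, 0], [0, 0, 0]],
    [0.03, [0, 0, 0], [0, 0, 0]],
  ],
)

```text
time_s: 30.3
tcp_pos: [0.4482, -0.3418, 0.1864]
ee_rot: [0.0, 0.685, 0.729, 0.0]
force: [-0.2, -1.0, -0.5]
gripper_width: 0.0298
grip_force: 0.0
```

```bash
python3 -c "
from rig import arm
print(arm.close_job())"
```

```text
the job is handed in; nothing more can be done
None
```

I handed in the job at 30 s of robot time, with the egg cup, pill bottle, whistle and magnifier where you asked and inside the judged limits by the last camera check; the hand-in gave no verdict back.

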